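# Show a gearbox pinion shaft to the inspection camera

### The job

Lift the shaft with the smaller gear out of the open gearbox and show it to the inspection camera, with the small gear straight in front of the middle of the lens, 150 mm from it, and the shaft level: first end-on for a good second, gear end towards the lens, then turned broadside, square across the view. Finish while still holding it there, broadside and still, gripped in the air in front of the lens; do not put it down. Leave the shaft with the large gear seated, keep off the camera, and do not disturb the other things on the bench.

Things in the scene. Friction and masses are not known exactly. Their poses are not given: they have to be found in the camera images.
- pinion_shaft: The part to show: steel shaft 193 mm long with the SMALLER gear (54 mm over its teeth, 22 wide), 0.7 kg. Origin: gear centre on the axis. x axis: along the shaft to the end near the gear (+48 mm); far end -145 mm. Ball bearings, 40 mm outside, at x 27..39 and -103..-91; 26 mm collars to x +-19. Centre of mass near x -25. No pose while held. It may have rolled: ignore its y and z axes.
- grip (a point): Where to grip the pinion shaft: on its axis, 55 mm from the gear centre towards the long end (x = -55 mm). From x = -19 to -91 mm the shaft is plain and 18 mm round. It starts level, axis 60 mm above the bench, its bearings lying loose in open half-round seats, so that it lifts straight up.
- gear_end (a point): Centre of the pinion shaft's end face next to the gear (x = +48 mm on the shaft): the gear end.
- wheel_shaft: The other shaft in the gearbox, with the LARGER gear (90 mm over the teeth, 18 wide), parallel to the pinion shaft, 69 mm from it; 20 mm thick beside the grip. Origin: its gear's centre on the axis, 60 mm above the bench; x along the shaft, same way as the pinion shaft's. The gear stands 45 mm above the axis. Stays seated.
- gearbox: Lower half of a grey cast gearbox, fixed, open on top: 164 x 211 x 60 mm, top face level with the shaft axes, inner floor 10 mm up. Origin: centre of its underside; z up, x along the shafts. Small gear's centre at (32, -29.5, 60) mm, large one's at (32, 39.5, 60). Beside the grip there are 58 mm from the pinion axis to the side wall and 59 mm to the other shaft.
- camera_stand: Stand of the inspection camera, fixed: base plate 170 x 130 x 14 mm, reaching 110 mm forward of an upright column 22 mm thick and 312 mm tall. Origin: foot of the column on the bench. The camera looks level along its -x axis.
- lens (a point): Centre of the front of the camera's lens, inside a 68 mm ring light, 136 mm forward of the column, 175 to 235 mm above the bench (the clamp height differs). x axis: along the lens axis, backwards, from the scene into the camera; z up.
- focus (a point): The camera's focus point: in the empty air on the lens axis, 150 mm in front of the lens. Axes as the lens: x points to the lens, z up.
- spanner: Bystander: open-ended spanner, 170 mm, lying on the bench between gearbox and camera.
- screwdriver: Bystander: screwdriver, 200 mm, lying on the bench between gearbox and camera.
- spare_bearing: Bystander: loose ball bearing, 40 mm across, 12 mm high, lying flat between gearbox and camera.
- mallet: Bystander: hammer, 280 mm, lying to the left of the gearbox.
- oil_bottle: Bystander: standing oil bottle, 64 mm across, 150 mm tall, at the back right.
- carton: Bystander: small cardboard box 60 x 60 x 40 mm behind the screwdriver, right of the gearbox.
There are look-alikes about, which are no part of the job. Leave any orange look-alike of the pinion_shaft alone. What is shaped like the wheel_shaft but pink is not meant.

How it is judged:
By the outcome, as a careful person would: the job done as asked, in the order asked, and still so for the second after the job is handed in, while the arm keeps its last pose, push and grip.
It also fails if it takes over 45 s, if anything falls off the work surface, if the arm or the gripper's body presses on something with over 40 N, if the wrist force passes 120 N, or if a joint passes its speed limit or range.

### The arm

A 6-joint arm with a two-finger parallel gripper is mounted at the origin on the work surface. World frame = base frame: x ahead of the robot, y to its left, z up, the work surface at z = 0. Lengths are in m, angles in rad, forces in N, time in s.
With the tool pointing down it reaches from about 0.35 to 0.85 m from the base axis. Payload 8.1 kg.
Tool frame: the origin (TCP) lies at the very end of the fingers, on their centre line; the grasp point (between the pads) lies 19 mm behind it; z points along the fingers, y is the line along which they close (so a half turn about z gives the same grasp; the last joint's range is limited). The gripper opens to 93 mm and grips with 3 to 60 N. Pads are 15 mm wide; open, the fingers measure 128 mm over their backs; the gripper's body (75 mm by 188 mm) begins 65 mm behind the grasp point.
Start: joints at [-1.335, 0.13, 1.488, -0, 1.523, -0.085], TCP at [0.189, -0.569, 0.219] pointing down, gripper open.
Joint ranges: [-2.96, 2.96], [-0.89, 2.26], [0.02, 2.5], [-1.34, 4.48], [0, 2.73], [-2.66, 2.66]. Speed limits (rad/s): [2.39, 2.39, 2.79, 3.14, 3.14, 3.14].

### API

Orientations are given as a rotation vector (axis times angle).
In Python, from plant import monitor, eyes, ticket gives the robot as it stands.
- The arm moves only by the tool arm_command, never from a script. Its argument "deltas" is a list that holds one entry, the list of rows, each a list of 6 numbers: the shift along the world's x, y, z in cm, then the turn, a rotation vector about the world's x, y, z in degrees. In form: [[[tx, ty, tz, rx, ry, rz], ...]]. A call has 1 to 12 rows; each row shifts and turns the commanded pose from where the row before left it; what a row does not reach is not made up. A row lasts 1/12 s, in which the tool goes at most 41.7 mm and 7.16 degrees, less where a joint would pass 70% of its speed; a pose out of reach is approached as far as the arm can. A call is refused whole if a number of a shift passes 4.17 or a number of a turn 7.16, either way. A call with a gripper value outside its range is refused whole. "gripper" is the opening, from -1 (shut) to 1 (fully open), set as the call begins (left out, the last holds). The fingers move at their own pace and stop on an object; "squeeze" is the grip in N (left out, the last holds). Time passes only in rows, so rows that do not move let the fingers close. It gives the time, the measured TCP pose, the force, the opening and the grip force at its end, in the units of the state.
- monitor.read_state(): the state, without advancing time (a new reading comes with each control period).
- eyes.read_camera(name): name is "scene" or "top" or "wrist"; returns the picture (384x512x3 uint8, blue, green, red); there is no depth.
- eyes.camera_model(name): a dict with "fx", "fy", "cx", "cy" (pixels), "rvec" (rotation vector, rad) and "tvec" (3), from world to camera coordinates, as OpenCV has them. Camera axes: x right, y down, z forward; pixel columns grow to the right and rows downward; lengths in m; the calibration is good to about 2 mm. The wrist camera is an equidistant fisheye: a pixel r from the principal point sees the ray r / f radians off the axis. A picture is of the moment at which its call begins: read the wrist's pose just before it. camera_model takes no time and is no camera call; for the wrist camera it gives the pose at the moment of the call.
- ticket.close_job(): hands the job in; it is judged then, once.
The state is a dict: "t": time; "q": joint angles; "dq": joint speeds; "joint_torque": joint torques, N m; "tool_pos": TCP position; "orientation": TCP orientation; "force": force on the tool from outside, world axes, zero at the start; "wrist_torque": the same for the moment, N m; "opening": finger opening in m; "gripper_force": force on a finger pad.
Only numpy, scipy, OpenCV 4.12 (cv2) and the standard library are available. Lean on these libraries where they do the work, as an engineer would, in place of code of your own. Each camera call takes 0.05 s, during which the arm holds its last target. There are 200 camera calls.

## Working session

There is one attempt and no reset: what is moved stays moved. The work goes in short steps, Python scripts to look and compute and a tool call to move; the robot and the scene stay as the last step left them, time stands still between calls to the robot, and variables do not carry over. Pictures are saved under pics/ and viewed, at most 10 in all, crops included, and the job is handed in when it is done.

Besides the shell and the picture viewer there is one more tool, called after "Emit:" by a JSON object that holds its "op" and its "data", one argument or row to a line. arm_command: Moves the arm, as the interface text tells. Its arguments: {"type":"object","properties":{"deltas":{"type":"array"},"gripper":{"type":"number"},"squeeze":{"type":"number"}},"required":["deltas"]}

```bash
mkdir -p pics; ls; python3 - <<'E'
from plant import monitor, eyes
import cv2,numpy as np
s=monitor.read_state();print(s['t'],s['tool_pos'],s['orientation'])
for n in('scene','top'):
    im=eyes.read_camera(n);cv2.imwrite(f'pics/{n}0.png',im);print(n,eyes.camera_model(n))
E
```

```text
pics
0.0 [ 0.18907734 -0.56883887  0.21760449] [-3.09949306e+00 -5.01438694e-01  2.34521756e-04]
scene {'fx': 416.84696774803206, 'fy': 416.84696774803206, 'cx': 252.74556534116658, 'cy': 196.07757625971854, 'rvec': array([ 2.20936076,  0.96228698, -0.39954215]), 'tvec': array([-0.37940014, -0.18645728,  1.49883439])}
top {'fx': 474.0860845572202, 'fy': 474.0860845572202, 'cx': 255.15863252176592, 'cy': 181.64365877436103, 'rvec': array([ 2.19548488, -2.14978189,  0.09940344]), 'tvec': array([0.01753639, 0.53507858, 1.76277315])}
```

```bash
python3 - <<'E'
import cv2
for n in('scene','top'):
    im=cv2.imread(f'pics/{n}0.png');cv2.imwrite(f'pics/{n}0b.png',cv2.resize(im,(800,600),interpolation=cv2.INTER_CUBIC))
E
```

```text
(no output)
```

View pics/top0b.png

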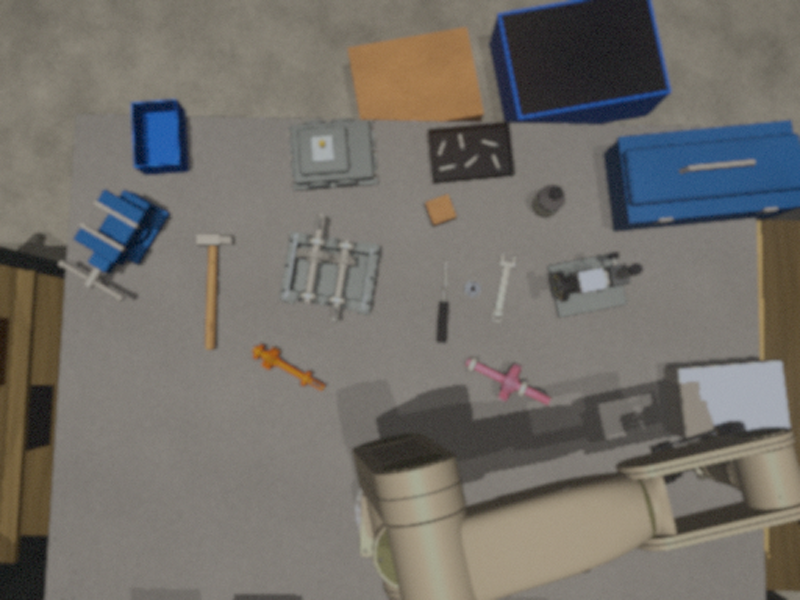

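View pics/scene0b.png

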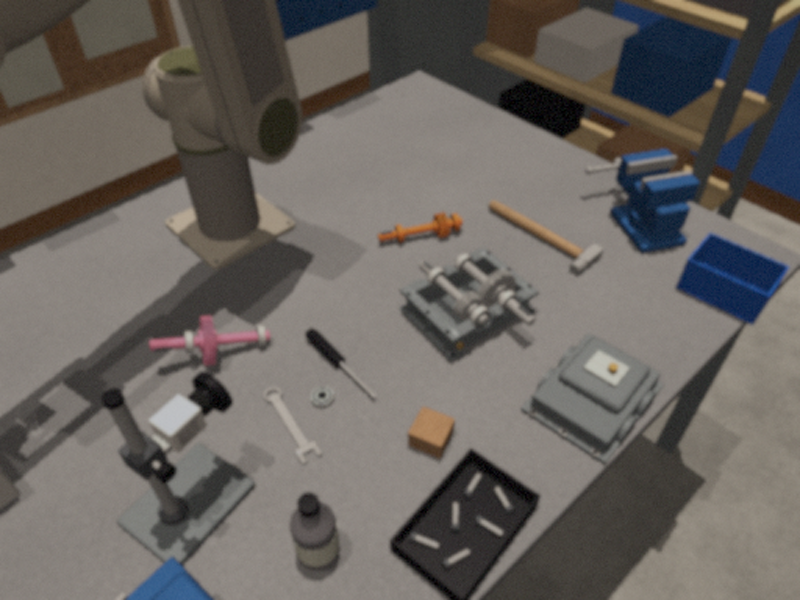

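The top view shows the gearbox at about (330,272), with one shaft at (318,262) and one at (342,278). The camera stand is at (590,285), with its lens facing left. An orange look-alike lies at (288,367) and a pink one at (508,380). The two candidates are the grey shafts in the gearbox, so I'm enlarging them.

```bash
python3 - <<'E'
import cv2,numpy as np
a=cv2.imread('pics/top0.png')[130:210,175:250];b=cv2.imread('pics/scene0.png')[155:230,250:350]
c=cv2.imread('pics/top0.png')[150:210,345:415];d=cv2.imread('pics/scene0.png')[230:360,70:170]
f=lambda i,w,h:cv2.resize(i,(w,h),interpolation=cv2.INTER_CUBIC)
cv2.imwrite('pics/crop1.png',np.vstack([np.hstack([f(a,375,400),f(b,425,400)]),np.hstack([f(c,233,200),f(d,154,200),np.zeros((200,413,3),np.uint8)])]))
E
```

```text
(no output)
```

View pics/crop1.png

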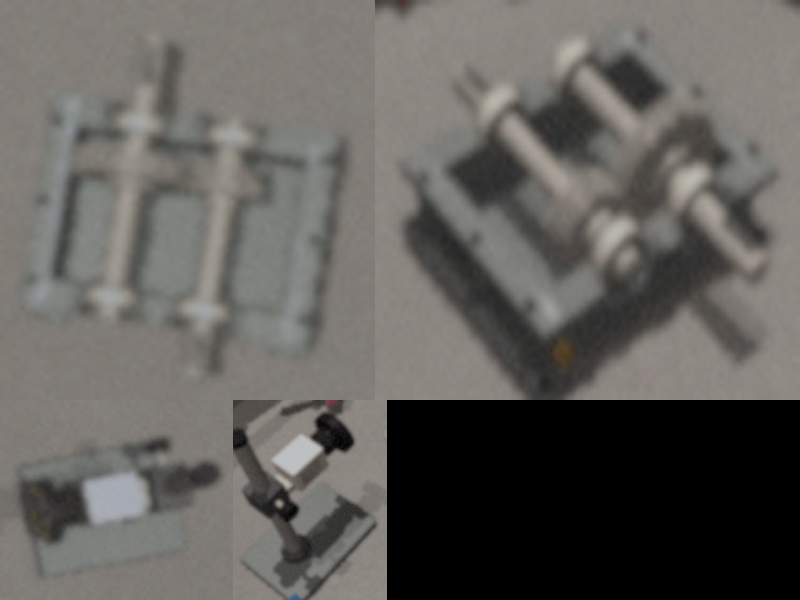

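The right-hand shaft (crop x≈220) has the small gear at crop (235,178). Its gear end points away from the robot and its long tail points toward it, so it is the pinion. The left shaft carries the big gear and is the wheel shaft. The camera's ring is on its left end, facing the gearbox. Next I measure.

```bash
cat > h.py <<'E'
import cv2,numpy as np
def ray(m,uv,fish=False):
    uv=np.atleast_2d(np.float64(uv));x=(uv-[m['cx'],m['cy']])/[m['fx'],m['fy']]
    if fish:
        r=np.linalg.norm(x,axis=1,keepdims=True)+1e-12;d=np.hstack([x/r*np.sin(r),np.cos(r)])
    else: d=np.hstack([x,np.ones((len(x),1))])
    R=cv2.Rodrigues(np.float64(m['rvec']))[0];o=-R.T@np.ravel(m['tvec'])
    d=d@R;return o,d/np.linalg.norm(d,axis=1,keepdims=True)
def plane(m,uv,z,fish=False):
    o,d=ray(m,uv,fish);return o+d*((z-o[2])/d[:,2:])
def tri(rs):
    A=0;b=0;P=[]
    for o,d in rs:
        d=d[0];M=np.eye(3)-np.outer(d,d);A=A+M;b=b+M@o;P.append((o,d))
    p=np.linalg.solve(A,b);return p,[np.linalg.norm(np.cross(p-o,d)) for o,d in P]
E
python3 - <<'E'
from h import *
from plant import eyes
T=eyes.camera_model('top');S=eyes.camera_model('scene')
# pinion from top crop
f=lambda u,v:(175+u/5,130+v/5)
print('pinion brg near gear, far brg, gear',plane(T,[f(235,135),f(205,305),f(232,178)],.07).round(3))
print('shaft mid pts',plane(T,[f(229,210),f(211,280)],.065).round(3))
print('box corners',plane(T,[f(65,105),f(335,140),f(45,290),f(300,345)],.06).round(3))
top=cv2.imread('pics/top0.png');sc=cv2.imread('pics/scene0.png')
def blobs(im,x0,y0,x1,y1,th,mn=15):
    g=im[y0:y1,x0:x1].max(2);n,l,s,c=cv2.connectedComponentsWithStats((g<th).astype('uint8'))
    for i in range(1,n):
        if s[i,4]>mn: print('dark',s[i]+[x0,y0,0,0,0],(c[i]+[x0,y0]).round(1))
blobs(top,340,150,420,215,70);blobs(sc,110,230,160,275,50)
p,e=tri([ray(T,(357,183)),ray(S,(133.7,254))]);print('ring',p,e)
g=lambda u,v:(345+u/3.333,150+(v-400)/3.333)
print('plate corners',plane(T,[g(20,465),g(40,576),g(183,542)],.014).round(3))
w=top[150:210,345:415].min(2)>150
n,l,s,c=cv2.connectedComponentsWithStats(w.astype('uint8'));print('white',s[1:],c[1:]+[345,150])
E
```

```text
pinion brg near gear, far brg, gear [[0.619 0.153 0.07 ]
 [0.493 0.172 0.07 ]
 [0.587 0.154 0.07 ]]
shaft mid pts [[0.564 0.156 0.065]
 [0.512 0.168 0.065]]
box corners [[0.641 0.281 0.06 ]
 [0.618 0.079 0.06 ]
 [0.502 0.291 0.06 ]
 [0.466 0.102 0.06 ]]
dark [395 169  15   9  80] [401.7 173. ]
dark [352 174  19  18 218] [360.7 181.6]
dark [122 239  26  26 399] [134.1 251.9]
ring [ 0.52189736 -0.3290753   0.16751371] [np.float64(0.004721853695862841), np.float64(0.004721853695863023)]
plate corners [[ 0.59  -0.335  0.014]
 [ 0.463 -0.358  0.014]
 [ 0.505 -0.52   0.014]]
white [[ 26  22  18  15 195]] [[379.34358974 178.98974359]]
```

Emit:
{"op": "arm_command", "data": {
  "deltas": [
    [[1.45,3.05,0.4,0,0,6.4],[1.45,3.05,0.4,0,0,6.4],[1.45,3.05,0.4,0,0,6.4],[1.45,3.05,0.4,0,0,6.4],[1.45,3.05,0.4,0,0,6.4],[1.45,3.05,0.4,0,0,6.4],[1.45,3.05,0.4,0,0,6.4],[1.45,3.05,0.4,0,0,6.4],[1.45,3.05,0.4,0,0,6.4],[1.45,3.05,0.4,0,0,6.4],[1.45,3.05,0.4,0,0,6.4],[1.45,3.05,0.4,0,0,6.4]]
  ],
  "gripper": 0.1
}}

```text
t: 1.1
tool_pos: [0.3634, -0.2017, 0.2666]
orientation: [-2.113, -2.325, 0.0]
force: [0.6, -0.6, -0.5]
opening: 0.0512
gripper_force: 0.0
```

```bash
cat > w.py <<'E'
import sys,json,cv2,numpy as np
from plant import monitor,eyes
def snap(n):
    m=eyes.camera_model('wrist');im=eyes.read_camera('wrist');cv2.imwrite(f'pics/{n}.png',im)
    json.dump({k:np.asarray(v).tolist() for k,v in m.items()},open(f'{n}.json','w'));return m
if __name__=='__main__':
    s=monitor.read_state();m=snap(sys.argv[1])
    R=cv2.Rodrigues(np.array(s['orientation']))[0];C=cv2.Rodrigues(m['rvec'])[0]
    print('t',s['t'],'tcp',s['tool_pos'].round(4),'toolx yaw',np.degrees(np.arctan2(R[1,0],R[0,0])).round(2),'zdir',R[:,2].round(4),'F',np.round(s['force'],1),'op',s['opening'],s['gripper_force'],'q',np.round(s['q'],2))
    print('cam',(-C.T@m['tvec']).round(3),'view',C[2].round(2),m['fx'],m['cx'],m['cy'])
E
python3 w.py w1
```

```text
t 1.1 tcp [ 0.3634 -0.2017  0.2666] toolx yaw 95.48 zdir [-2.e-04  1.e-04 -1.e+00] F [ 0.6 -0.6 -0.5] op 0.05115427353515944 0.0 q [-0.63 -0.4   1.89  0.    1.66 -0.73]
cam [ 0.355 -0.121  0.433] view [ 0.03 -0.29 -0.96] 297.3186396354542 253.27761933116568 191.65407260312213
```

Emit:
{"op": "arm_command", "data": {
  "deltas": [
    [[1.45,3.05,-0.2,0,0,6.3],[1.45,3.05,-0.2,0,0,6.3],[1.45,3.05,-0.2,0,0,6.3],[1.45,3.05,-0.2,0,0,6.3],[1.45,3.05,-0.2,0,0,6.3],[1.45,3.05,-0.2,0,0,6.3],[1.45,3.05,-0.2,0,0,6.3],[1.45,3.05,-0.2,0,0,6.3],[1.45,3.05,-0.2,0,0,6.3],[1.45,3.05,-0.2,0,0,6.3],[1.45,3.05,-0.2,0,0,6.3],[1.45,3.05,-0.2,0,0,6.6]]
  ]
}}

```text
t: 2.15
tool_pos: [0.5375, 0.1641, 0.2419]
orientation: [-0.236, -3.132, 0.0]
force: [0.3, 0.5, 0.6]
opening: 0.0512
gripper_force: 0.0
```

```bash
python3 w.py w2; python3 -c "
import cv2
a=cv2.imread('pics/w1.png');b=cv2.imread('pics/w2.png');cv2.imwrite('pics/w12.png',cv2.resize(b,(800,600),interpolation=3))"
```

```text
t 2.15 tcp [0.5375 0.1641 0.2419] toolx yaw 171.36 zdir [-7.e-04 -3.e-04 -1.e+00] F [0.3 0.5 0.6] op 0.051165337692022826 0.0 q [ 0.21  0.02  1.56 -0.    1.56 -1.21]
cam [0.458 0.177 0.408] view [ 0.28 -0.04 -0.96] 297.3186396354542 253.27761933116568 191.65407260312213
```

View pics/w12.png

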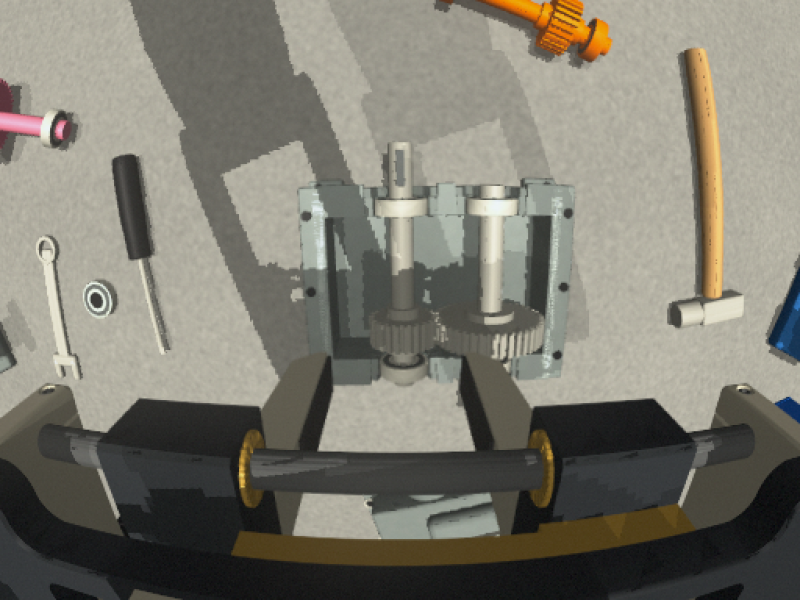

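The wrist view shows the pinion on the left: tail at (400,145), far bearing at (401,206), plain shaft at (402,260), gear at (403,330). The big wheel gear is at (492,335), and the fingers straddle the pinion axis.

```bash
python3 - <<'E'
from h import *;import json
m=json.load(open('w2.json'));im=cv2.imread('pics/w2.png').astype(int)
k=.64
def edges(v,u0=235,u1=282):
    row=im[v,u0:u1].sum(1)/3;g=np.diff(row);return row.astype(int)
def mid(v,lo=243,hi=272):
    g=np.diff(im[v-1:v+2].mean((0,2)));a=lo+np.argmax(g[lo:258]);b=257+np.argmin(g[257:hi]);return (a+b)/2+.5,a,b
for v in (98,104,110,116,150,158,166,174,182,190):
    u,a,b=mid(v);p=plane(m,[(u,v)],.06,True)[0];w=plane(m,[(a+.5,v),(b+.5,v)],.06,True);print(v,a,b,p.round(4),'width',np.linalg.norm(w[0]-w[1]).round(4))
print('tail end',plane(m,[(400*k,143*k)],.067,True).round(4),'far brg edges top',plane(m,[(401*k,198*k),(401*k,217*k)],.079,True).round(4))
print('gear edges top',plane(m,[(403*k,312*k),(403*k,326*k)],.085,True).round(4))
E
```

```text
98 248 261 [0.4496 0.1801 0.06  ] width 0.015
104 248 262 [0.4566 0.1796 0.06  ] width 0.0162
110 248 262 [0.4636 0.1786 0.06  ] width 0.0162
116 248 262 [0.4705 0.1775 0.06  ] width 0.0162
150 249 262 [0.5104 0.1722 0.06  ] width 0.0153
158 250 262 [0.52   0.1713 0.06  ] width 0.0142
166 250 263 [0.5297 0.1705 0.06  ] width 0.0155
174 250 263 [0.5394 0.169  0.06  ] width 0.0156
182 250 263 [0.5492 0.1676 0.06  ] width 0.0157
190 250 264 [0.5593 0.1667 0.06  ] width 0.0171
tail end [[0.4426 0.1823 0.067 ]] far brg edges top [[0.4818 0.177  0.079 ]
 [0.4952 0.175  0.079 ]]
gear edges top [[0.5635 0.1662 0.085 ]
 [0.5742 0.1647 0.085 ]]
```

Emit:
{"op": "arm_command", "data": {
  "deltas": [
    [[-0.35,0.55,0,0,0,1.6],[0,0,-3,0,0,0],[0,0,-3,0,0,0],[0,0,-3,0,0,0],[0,0,-2,0,0,0],[0,0,-2,0,0,0],[0,0,-2,0,0,0],[0,0,-1,0,0,0],[0,0,-1,0,0,0],[0,0,0,0,0,0],[0,0,0,0,0,0]]
  ]
}}

```text
t: 3.12
tool_pos: [0.5337, 0.1679, 0.073]
orientation: [-0.201, -3.135, 0.0]
force: [0.7, 0.7, 1.0]
opening: 0.0513
gripper_force: 0.0
```

```bash
python3 w.py w3; python3 -c "
import cv2
b=cv2.imread('pics/w3.png');cv2.imwrite('pics/w3b.png',cv2.resize(b[60:300,100:420],(800,600),interpolation=3))"
```

```text
t 3.1167 tcp [0.5337 0.1679 0.073 ] toolx yaw 172.65 zdir [-1.e-04 -1.e-04 -1.e+00] F [0.7 0.7 1. ] op 0.05126125348890907 0.0 q [ 0.21  0.14  1.75 -0.    1.25 -1.23]
cam [0.453 0.179 0.239] view [ 0.29 -0.04 -0.96] 297.3186396354542 253.27761933116568 191.65407260312213
```

View pics/w3b.png

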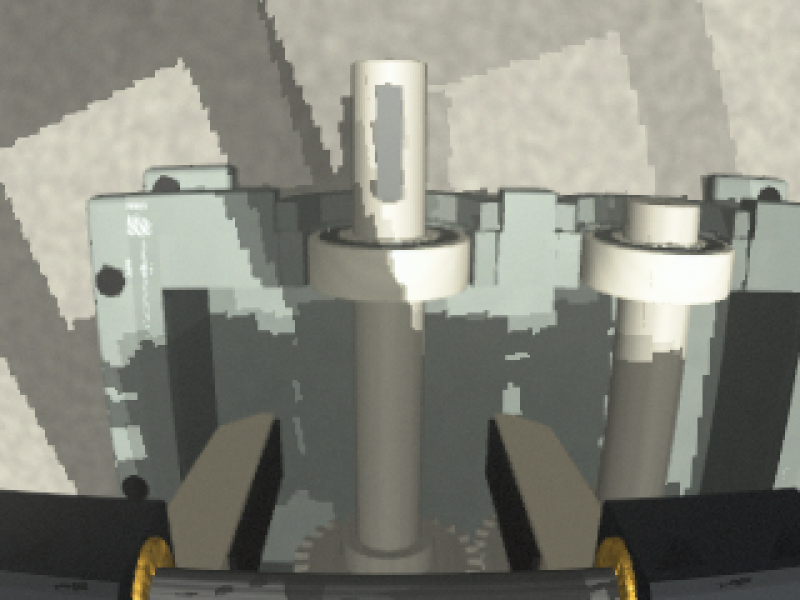

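The shaft is at crop u≈390, nearly midway between the fingers (281 and 488), and everything is clear. Going down to grip.

Emit:
{"op": "arm_command", "data": {
  "deltas": [
    [[0,0.15,-1.2,0,0,0.3],[0,0,-1.2,0,0,0],[0,0,-0.8,0,0,0],[0,0,0,0,0,0],[0,0,0,0,0,0]]
  ]
}}

```text
t: 3.58
tool_pos: [0.5327, 0.1694, 0.0394]
orientation: [-0.192, -3.133, 0.001]
force: [0.3, -0.8, -0.4]
opening: 0.0511
gripper_force: 0.0
```

Emit:
{"op": "arm_command", "data": {
  "deltas": [
    [[0,0,0,0,0,0],[0,0,0,0,0,0],[0,0,0,0,0,0],[0,0,0,0,0,0],[0,0,0,0,0,0],[0,0,0,0,0,0],[0,0,0,0,0,0],[0,0,0,0,0,0]]
  ],
  "gripper": -1,
  "squeeze": 60
}}

```text
t: 4.25
tool_pos: [0.5339, 0.1695, 0.0409]
orientation: [0.192, 3.135, -0.0]
force: [0.2, -0.7, 2.5]
opening: 0.0163
gripper_force: 60.0
```

Emit:
{"op": "arm_command", "data": {
  "deltas": [
    [[0,0,0.5,0,0,0],[0,0,0.7,0,0,0],[0,0,1,0,0,0],[0,0,1.3,0,0,0],[0,0,1.5,0,0,0],[0,0,1.5,0,0,0],[0,0,1.5,0,0,0],[0,0,1.5,0,0,0],[0,0,1.5,0,0,0],[0,0,1,0,0,0],[0,0,0,0,0,0],[0,0,0,0,0,0]]
  ]
}}

```text
t: 5.25
tool_pos: [0.5342, 0.1697, 0.1616]
orientation: [0.192, 3.134, 0.001]
force: [-0.5, -1.6, -8.8]
opening: 0.0165
gripper_force: 60.0
```

```bash
python3 w.py w4; python3 -c "
import cv2,numpy as np
from plant import eyes
b=cv2.imread('pics/w4.png');s=eyes.read_camera('scene');cv2.imwrite('pics/scene4.png',s)
f=lambda i:cv2.resize(i,(400,400),interpolation=3)
cv2.imwrite('pics/w4b.png',np.hstack([f(b[40:300,120:380]),f(s[110:230,240:360])]))"
```

```text
t 5.25 tcp [0.5342 0.1697 0.1616] toolx yaw 172.98 zdir [ 1.7e-03  4.0e-04 -1.0e+00] F [-0.5 -1.6 -8.8] op 0.016527467756321995 59.990753531455994 q [ 0.22  0.06  1.67  0.    1.41 -1.23]
cam [0.453 0.18  0.327] view [ 0.29 -0.03 -0.96] 297.3186396354542 253.27761933116568 191.65407260312213
```

View pics/w4b.png

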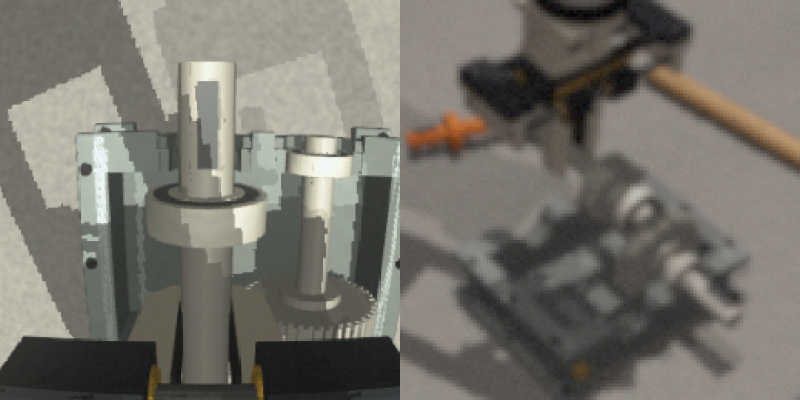

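The shaft is lifted clear and the wheel shaft is still seated. Next I check the shaft's tilt from the wrist view: tail rim at crop (207,62), far bearing edges at about v=192 to 246.

```bash
cat >> h.py <<'E'
def fproj(m,P):
    R=cv2.Rodrigues(np.float64(m['rvec']))[0];c=R@np.float64(P)+np.ravel(m['tvec']);r=np.hypot(c[0],c[1]);th=np.arctan2(r,c[2])
    return np.array([m['cx'],m['cy']])+m['fx']*th*c[:2]/max(r,1e-9)
E
python3 - <<'E'
from h import *;import json
im=cv2.imread('pics/w4.png').astype(int);m=json.load(open('w4.json'))
col=im[60:260,246:263].mean((1,2))
# strongest vertical gradients along the axis columns
g=np.abs(np.diff(col));i=np.argsort(g)[-12:]+60;print(sorted(i))
for v in (90,100,110,170,210,230,250):
    gr=np.diff(im[v].sum(1));a=225+np.argmax(gr[225:255]);b=255+np.argmin(gr[255:285]);print(v,a,b,(a+b)/2+.5)
tcp=np.array([.5342,.1697,.1616]);y=np.radians(173-180);ax=np.array([np.cos(y),np.sin(y),0]);zz=np.array([0,0,1])
for tilt in (-8,-4,0,4,8):
    t=np.radians(tilt);a=ax*np.cos(t)+zz*np.sin(t);n=-ax*np.sin(t)+zz*np.cos(t);gp=tcp+.019*zz
    f=lambda x,r:fproj(m,gp+a*(x+.052)+n*r).round(1)
    s=np.cross(zz,a)*.009
    w=np.linalg.norm(fproj(m,gp+a*(-.135+.052)+s)-fproj(m,gp+a*(-.135+.052)-s))
    print(tilt,'(gear up +) tail rim',f(-.145,.009),'brg near edges',f(-.103,.02),f(-.091,.02),'w',w.round(1))
E
```

```text
[np.int64(79), np.int64(91), np.int64(92), np.int64(149), np.int64(167), np.int64(168), np.int64(170), np.int64(171), np.int64(173), np.int64(174), np.int64(175), np.int64(200)]
90 236 271 254.0
100 236 271 254.0
110 243 271 257.5
170 248 269 259.0
210 254 284 269.5
230 238 266 252.5
250 238 268 253.5
-8 (gear up +) tail rim [251.4  82. ] brg near edges [251.5 185.8] [251.5 211. ] w 39.7
-4 (gear up +) tail rim [251.5  80.1] brg near edges [251.5 179.7] [251.6 205.5] w 38.4
0 (gear up +) tail rim [251.6  79.4] brg near edges [251.5 174.4] [251.6 200.4] w 37.0
4 (gear up +) tail rim [251.7  79.7] brg near edges [251.6 169.8] [251.6 195.7] w 35.5
8 (gear up +) tail rim [251.7  80.9] brg near edges [251.6 165.9] [251.6 191.6] w 33.9
```

The grip is level, and the tail rim at 79.5 and bearing edge at 200 match a 52 mm offset. Next I move to a viewpoint that shows the lens.

Emit:
{"op": "arm_command", "data": {
  "deltas": [
    [[0,0,1.5,0,0,0],[0,-0.5,2,0,0,0],[0,-1.5,2,0,0,0],[-0.4,-2.5,2,0,0,0],[-0.4,-3,2,0,0,0],[-0.5,-3,2,0,0,0],[-0.5,-3,1.5,0,0,0],[-0.5,-3,1,0,0,0],[-0.5,-2.5,0,0,0,0],[-0.5,-2,0,0,0,0],[0,-1,0,0,0,0],[0,0,0,0,0,0]]
  ]
}}

```text
t: 6.35
tool_pos: [0.5001, -0.0524, 0.2993]
orientation: [-0.197, -3.133, 0.001]
force: [-0.3, 0.5, -7.5]
opening: 0.0167
gripper_force: 60.0
```

```bash
sleep 0; python3 w.py w5; python3 -c "
import cv2
b=cv2.imread('pics/w5.png');cv2.imwrite('pics/w5b.png',cv2.resize(b,(800,600),interpolation=3))
import json;from h import *
for n in('w1','w5'):
  m=json.load(open(n+'.json'));print(n,fproj(m,[.521,-.325,.19]),fproj(m,[.521,-.325,.22]))"
```

```text
t 6.35 tcp [ 0.5001 -0.0524  0.2993] toolx yaw 172.82 zdir [-2.e-03 -4.e-04 -1.e+00] F [-0.3  0.5 -7.5] op 0.01669057593773413 59.99476969242096 q [-0.21 -0.15  1.62 -0.    1.67 -1.65]
cam [ 0.42  -0.042  0.465] view [ 0.28 -0.04 -0.96] 297.3186396354542 253.27761933116568 191.65407260312213
w1 [381.94871638 315.31228604] [391.25745568 332.45762766]
w5 [ 38.79172348 232.46685781] [ 24.76836306 242.42996771]
```

View pics/w5b.png

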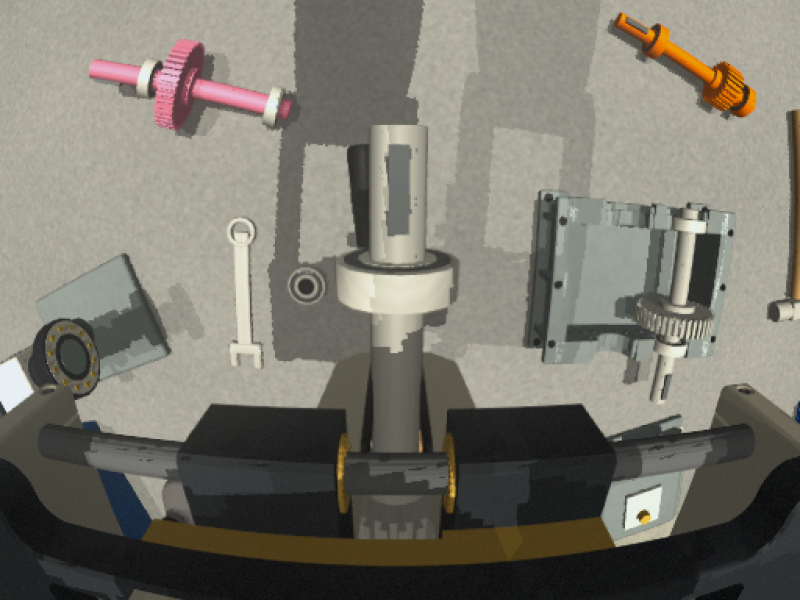

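The wrist view shows the ring light's front at (72,358) with the glass at (74,356), and the base plate with corners at (37,301), (125,254) and (170,352). The wheel shaft is still seated in the gearbox. Next I find the lens position by triangulation.

```bash
cat > lens.py <<'E'
from h import *;import json,sys
from plant import eyes
def leds(n,box,show=True):
    im=cv2.imread(f'pics/{n}.png');x0,y0,x1,y1=box;c=cv2.resize(im[y0:y1,x0:x1],None,fx=4,fy=4,interpolation=cv2.INTER_CUBIC)
    h=cv2.cvtColor(c,cv2.COLOR_BGR2HSV);k=cv2.inRange(h,(10,90,70),(35,255,255))
    q,l,s,ce=cv2.connectedComponentsWithStats(k);P=ce[1:][s[1:,4]>8]
    P=(P+.5)/4-.5+[x0,y0];e=cv2.fitEllipse(P.astype('f4')) if len(P)>5 else None
    if show: print(n,len(P),e)
    return P,e
if __name__=='__main__':
    P,e=leds('w5',(15,195,75,262));m=json.load(open('w5.json'))
    S=eyes.camera_model('scene');T=eyes.camera_model('top')
    r5=ray(m,e[0],True)
    print('w5+scene',tri([r5,ray(S,(134.1,251.9))]))
    k=.64;c=plane(m,np.array([(37,301),(125,254),(170,352)])*k,.014,True);print('plate',c.round(4),np.linalg.norm(np.diff(c,axis=0),axis=1))
    f=c[2]-c[1];g=c[1]-c[0];print('yaw edge',np.degrees(np.arctan2(-f[0],f[1]) )if 0 else np.degrees(np.arctan2(f[1],f[0]))+90,np.degrees(np.arctan2(g[1],g[0])))
    for z in (.175,.19,.2,.21,.22,.235): print(z,(r5[0]+r5[1][0]*((z-r5[0][2])/r5[1][0,2])).round(4))
E
python3 lens.py
```

```text
w5 12 ((45.89155197143555, 228.13929748535156), (26.36598777770996, 40.01784896850586), 160.55992126464844)
w5+scene (array([ 0.52096592, -0.32908364,  0.17241988]), [np.float64(0.002453111896999269), np.float64(0.0024531118969991638)])
plate [[ 0.4984 -0.5148  0.014 ]
 [ 0.4636 -0.3514  0.014 ]
 [ 0.5839 -0.324   0.014 ]] [0.16713392 0.12337072]
yaw edge 102.82172018372403 102.04150558835487
0.175 [ 0.5214 -0.3241  0.175 ]
0.19 [ 0.5162 -0.3095  0.19  ]
0.2 [ 0.5127 -0.2998  0.2   ]
0.21 [ 0.5092 -0.2901  0.21  ]
0.22 [ 0.5057 -0.2803  0.22  ]
0.235 [ 0.5004 -0.2657  0.235 ]
```

Emit:
{"op": "arm_command", "data": {
  "deltas": [
    [[1,0,0,0,0,0],[2,-0.3,-0.4,0,0,0],[3,-0.4,-0.6,0,0,0],[3,-0.4,-0.6,0,0,0],[3,-0.4,-0.6,0,0,0],[3,-0.4,-0.6,0,0,0],[2,-0.4,-0.6,0,0,0],[2,-0.4,-0.4,0,0,0],[1,-0.3,-0.2,0,0,0],[0,0,0,0,0,0],[0,0,0,0,0,0]]
  ]
}}

```text
t: 7.32
tool_pos: [0.7005, -0.079, 0.2584]
orientation: [-0.19, -3.132, -0.001]
force: [-0.4, 0.1, -7.9]
opening: 0.0164
gripper_force: 60.0
```

```bash
python3 w.py w6; python3 - <<'E'
from lens import *
m=json.load(open('w6.json'));p=fproj(m,[.521,-.32,.178]);print(p)
x,y=p.astype(int);P,e=leds('w6',(max(x-45,0),y-45,x+45,y+45));print(P.round())
m5=json.load(open('w5.json'));_,e5=leds('w5',(15,195,75,262))
if e: print(tri([ray(m5,e5[0],True),ray(m,e[0],True)]))
b=cv2.imread('pics/w6.png');cv2.imwrite('pics/w6b.png',cv2.resize(b,(800,600),interpolation=3))
E
```

```text
t 7.3167 tcp [ 0.7005 -0.079   0.2584] toolx yaw 173.04 zdir [-0.0033  0.001  -1.    ] F [-0.4  0.1 -7.9] op 0.016447791089730105 59.991724491119385 q [-0.19  0.41  1.08  0.    1.65 -1.63]
cam [ 0.621 -0.069  0.425] view [ 0.28 -0.03 -0.96] 297.3186396354542 253.27761933116568 191.65407260312213
[ 6.02796977 63.37075482]
w6 8 ((5.391385555267334, 62.536773681640625), (28.28335189819336, 42.85326385498047), 152.2708282470703)
[[ 2. 43.]
 [10. 46.]
 [17. 54.]
 [21. 63.]
 [21. 73.]
 [ 2. 80.]
 [18. 80.]
 [11. 83.]]
w5 12 ((45.89155197143555, 228.13929748535156), (26.36598777770996, 40.01784896850586), 160.55992126464844)
(array([ 0.52002504, -0.32024582,  0.17884681]), [np.float64(8.927801387966347e-05), np.float64(8.927801387961796e-05)])
```

The lens triangulates to (0.520, -0.320, 0.179) m with a 0.1 mm ray residual, which agrees with the base plate and is within the stated height range. The lens x axis has a yaw of about -77.6°. Focus is at (0.488, -0.1735, 0.179), so the end-on TCP is (0.4766, -0.1227, 0.160) with tool yaw 102.4°.

Emit:
{"op": "arm_command", "data": {
  "deltas": [
    [[-1,-0.2,0,0,0,-3],[-2,-0.4,-0.8,0,0,-6],[-2.2,-0.4,-1,0,0,-7],[-2.2,-0.4,-1,0,0,-7],[-2.2,-0.4,-1,0,0,-7],[-2.2,-0.4,-1,0,0,-7],[-2.2,-0.4,-1,0,0,-7],[-2.2,-0.4,-1,0,0,-7],[-2.2,-0.4,-1,0,0,-7],[-2,-0.4,-1,0,0,-6.6],[-1.5,-0.4,-1,0,0,-4],[-0.5,-0.2,0,0,0,-2]]
  ]
}}

```text
t: 8.37
tool_pos: [0.4731, -0.1235, 0.1607]
orientation: [-1.973, -2.441, 0.002]
force: [-0.2, 0.7, -8.4]
opening: 0.0165
gripper_force: 60.0
```

Emit:
{"op": "arm_command", "data": {
  "deltas": [
    [[0,0,0,0,0,0],[0,0,0,0,0,0],[0,0,0,0,0,0]]
  ]
}}

```text
t: 8.62
tool_pos: [0.4776, -0.1242, 0.1638]
orientation: [1.965, 2.448, 0.002]
force: [0.4, -0.5, -7.9]
opening: 0.017
gripper_force: 60.0
```

```bash
cat > chk.py <<'E'
from h import *;from plant import monitor
L=np.array([.520,-.3202,.179]);y=np.radians(-77.6);lx=np.array([np.cos(y),np.sin(y),0])
R=[];P=[]
s=monitor.read_state();R=cv2.Rodrigues(np.array(s['orientation']))[0];g=s['tool_pos']-.019*R[:,2]-.052*R[:,0];F=L-.15*lx
yaw=np.degrees(np.arctan2(-R[1,0],-R[0,0]));print('t',s['t'],'gear',g.round(4),'F-gear cm',((F-g)*100).round(2),'shaft yaw',yaw.round(2),'shaft pitch',np.degrees(np.arcsin(-R[2,0])).round(2),'tool z',R[:,2].round(4),'q',np.round(s['q'],2),s['gripper_force'],s['opening'])
E
python3 chk.py; python3 w.py w7
```

```text
t 8.6167 gear [ 0.4888 -0.1749  0.1829] F-gear cm [-0.1   0.12 -0.39] shaft yaw -77.52 shaft pitch 0.06 tool z [ 2.5e-03 -6.0e-04 -1.0e+00] q [-0.36 -0.13  1.85  0.    1.42 -0.58] 59.994104504585266 0.01695490305620982
t 8.6167 tcp [ 0.4776 -0.1242  0.1638] toolx yaw 102.48 zdir [ 2.5e-03 -6.0e-04 -1.0e+00] F [ 0.4 -0.5 -7.9] op 0.01695490305620982 59.994104504585266 q [-0.36 -0.13  1.85  0.    1.42 -0.58]
cam [ 0.459 -0.045  0.33 ] view [ 0.06 -0.28 -0.96] 297.3186396354542 253.27761933116568 191.65407260312213
```

Emit:
{"op": "arm_command", "data": {
  "deltas": [
    [[-0.1,0.1,-0.4,0,0,0],[0,0,0,0,0,0],[0,0,0,0,0,0],[0,0,0,0,0,0],[0,0,0,0,0,0]]
  ]
}}

```text
t: 9.08
tool_pos: [0.4758, -0.1234, 0.1586]
orientation: [-1.969, -2.448, 0.0]
force: [0.3, -1.4, -7.0]
opening: 0.0169
gripper_force: 60.0
```

```bash
python3 chk.py; python3 w.py w8 >/dev/null; python3 - <<'E'
from h import *;import json
from plant import eyes,monitor
s=monitor.read_state();R=cv2.Rodrigues(np.array(s['orientation']))[0];gp=s['tool_pos']-.019*R[:,2];ax=-R[:,0];zz=-R[:,2]
m=json.load(open('w8.json'));im=cv2.imread('pics/w8.png').astype(int)
col=im[60:260,246:263].mean((1,2));g=np.diff(col);i=np.argsort(abs(g))[-12:];print([(int(j)+60,int(g[j])) for j in sorted(i)])
for t in(-4,0,4):
    t=np.radians(t);a=ax*np.cos(t)+zz*np.sin(t);n=-ax*np.sin(t)+zz*np.cos(t)
    print(t,*[fproj(m,gp+a*(x+.052)+n*r).round(1) for x,r in((-.145,.009),(-.103,.02),(-.091,.02))])
sc=eyes.read_camera('scene')
cv2.imwrite('pics/w8b.png',np.hstack([cv2.resize(cv2.imread('pics/w8.png')[40:300,120:380],(400,400),interpolation=3),cv2.resize(sc[150:310,90:250],(400,400),interpolation=3)]))
S=eyes.camera_model('scene');gc=gp+ax*.052
q=cv2.projectPoints(np.array([gc,gc+ax*.048,gc-ax*.145,[.520,-.3202,.179]]),S['rvec'],S['tvec'],np.array([[S['fx'],0,S['cx']],[0,S['fy'],S['cy']],[0,0,1]]),None)[0][:,0]
print(((q-[90,150])*2.5+[400,0]).round())
E
```

```text
t 9.0833 gear [ 0.487  -0.1741  0.1776] F-gear cm [0.08 0.04 0.14] shaft yaw -77.61 shaft pitch -0.0 tool z [-2.e-04  0.e+00 -1.e+00] q [-0.36 -0.13  1.86 -0.    1.41 -0.57] 59.9929815530777 0.01688846145022515
[(78, -23), (79, 69), (91, -41), (92, -26), (149, 37), (150, 17), (167, -42), (168, -26), (170, -34), (173, 25), (175, 25), (225, -25)]
-0.06981317007977318 [254.4  80.5] [254.3 180. ] [254.3 205.7]
0.0 [254.3  79.8] [254.3 174.7] [254.3 200.6]
0.06981317007977318 [254.3  80.1] [254.3 170. ] [254.3 196. ]
[[628. 146.]
 [595. 176.]
 [718.  64.]
 [519. 245.]]
```

View pics/w8b.png

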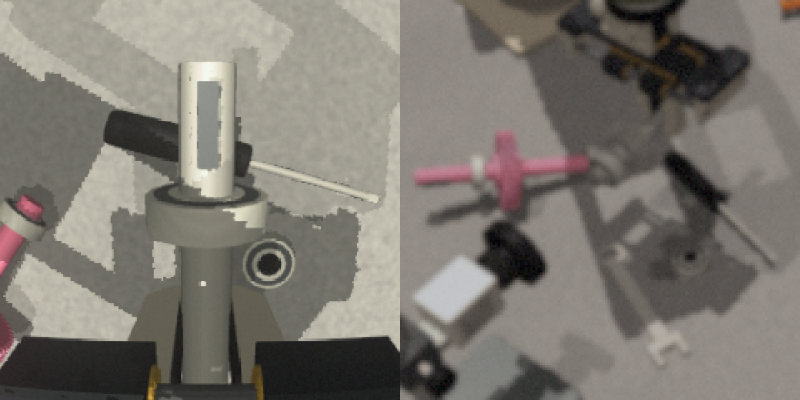

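Shaft is level and hasn't slipped; it points at the lens (gear end near crop (600,168), ring at (515,250)). Now I hold it there end-on.

Emit:
{"op": "arm_command", "data": {
  "deltas": [
    [[0,0,0.1,0,0,0],[0,0,0,0,0,0],[0,0,0,0,0,0],[0,0,0,0,0,0],[0,0,0,0,0,0],[0,0,0,0,0,0]]
  ]
}}

```text
t: 9.68
tool_pos: [0.4757, -0.1234, 0.1596]
orientation: [1.969, 2.448, -0.0]
force: [0.3, -0.1, -8.0]
opening: 0.0164
gripper_force: 60.0
```

```bash
python3 chk.py
```

```text
t 9.6833 gear [ 0.4868 -0.1742  0.1786] F-gear cm [0.09 0.05 0.04] shaft yaw -77.62 shaft pitch 0.0 tool z [-0. -0. -1.] q [-0.36 -0.13  1.86 -0.    1.41 -0.57] 59.99285101890564 0.016365216149688635
```

Emit:
{"op": "arm_command", "data": {
  "deltas": [
    [[0,0,0,0,0,0],[0,0,0,0,0,0],[0,0,0,0,0,0],[0,0,0,0,0,0],[0,0,0,0,0,0],[0,0,0,0,0,0],[0,0,0,0,0,0],[0,0,0,0,0,0],[0,0,0,0,0,0],[0,0,0,0,0,0],[0,0,0,0,0,0],[0,0,0,0,0,0]]
  ]
}}

```text
t: 10.68
tool_pos: [0.4757, -0.1234, 0.1596]
orientation: [-1.969, -2.448, -0.0]
force: [0.7, 0.1, -7.3]
opening: 0.0167
gripper_force: 60.0
```

```bash
python3 chk.py
```

```text
t 10.6833 gear [ 0.4869 -0.1742  0.1786] F-gear cm [0.09 0.05 0.04] shaft yaw -77.62 shaft pitch -0.0 tool z [ 0.  0. -1.] q [-0.36 -0.13  1.86  0.    1.41 -0.57] 59.99285817146301 0.01672005211888906
```

Emit:
{"op": "arm_command", "data": {
  "deltas": [
    [[0,0,0,0,0,0],[0,0,0,0,0,0],[0,0,0,0,0,0],[0,0,0,0,0,0],[0,0,0,0,0,0],[0,0,0,0,0,0],[0,0,0,0,0,0],[0,0,0,0,0,0]]
  ]
}}

```text
t: 11.35
tool_pos: [0.4757, -0.1234, 0.1596]
orientation: [1.969, 2.448, -0.0]
force: [-0.0, -0.1, -7.9]
opening: 0.017
gripper_force: 60.0
```

```bash
python3 chk.py
```

```text
t 11.35 gear [ 0.4869 -0.1742  0.1786] F-gear cm [0.09 0.05 0.04] shaft yaw -77.62 shaft pitch 0.0 tool z [ 0. -0. -1.] q [-0.36 -0.13  1.86 -0.    1.41 -0.57] 59.992915391922 0.01695723584561663
```

Held still end-on for over 2 s, within about 1 mm. Now I turn it broadside about the gear.

Emit:
{"op": "arm_command", "data": {
  "deltas": [
    [[0.1,-0.1,0,0,0,-2],[0.3,-0.2,0,0,0,-4.5],[0.5,-0.3,0,0,0,-7],[0.5,-0.3,0,0,0,-7],[0.5,-0.3,0,0,0,-7],[0.5,-0.3,0,0,0,-7],[0.5,-0.3,0,0,0,-7],[0.5,-0.3,0,0,0,-7],[0.5,-0.3,0,0,0,-7],[0.5,-0.3,0,0,0,-7],[0.5,-0.3,0,0,0,-7],[0.5,-0.3,0,0,0,-7]]
  ]
}}

```text
t: 12.35
tool_pos: [0.53, -0.1566, 0.1596]
orientation: [3.064, 0.694, 0.0]
force: [0.3, -0.2, -7.4]
opening: 0.0168
gripper_force: 60.0
```

Emit:
{"op": "arm_command", "data": {
  "deltas": [
    [[0.5,-0.3,0,0,0,-6.5],[0.4,-0.3,0,0,0,-4.5],[0.3,-0.1,0,0,0,-2.5],[0,0,0,0,0,0],[0,0,0,0,0,0],[0,0,0,0,0,0],[0,0,0,0,0,0]]
  ]
}}

```text
t: 12.93
tool_pos: [0.5415, -0.1633, 0.1596]
orientation: [-3.123, -0.341, 0.0]
force: [-0.0, -0.8, -7.2]
opening: 0.0165
gripper_force: 60.0
```

```bash
python3 chk.py
```

```text
t 12.9333 gear [ 0.4908 -0.1745  0.1786] F-gear cm [-0.3   0.08  0.04] shaft yaw -167.55 shaft pitch 0.01 tool z [-1.e-04  0.e+00 -1.e+00] q [-0.38  0.07  1.66 -0.    1.41  0.97] 59.99242901802063 0.016475169628688315
```

Emit:
{"op": "arm_command", "data": {
  "deltas": [
    [[-0.3,0.1,0,0,0,0],[0,0,0,0,0,0],[0,0,0,0,0,0],[0,0,0,0,0,0],[0,0,0,0,0,0],[0,0,0,0,0,0],[0,0,0,0,0,0],[0,0,0,0,0,0]]
  ]
}}

```text
t: 13.6
tool_pos: [0.5387, -0.1624, 0.1596]
orientation: [3.123, 0.339, 0.0]
force: [-0.6, 0.9, -7.6]
opening: 0.0168
gripper_force: 60.0
```

```bash
python3 chk.py; python3 w.py w9 >/dev/null; python3 - <<'E'
from h import *;import json
from lens import leds
from plant import eyes,monitor
s=monitor.read_state();R=cv2.Rodrigues(np.array(s['orientation']))[0];gp=s['tool_pos']-.019*R[:,2];ax=-R[:,0];zz=-R[:,2]
m=json.load(open('w9.json'));im=cv2.imread('pics/w9.png')
col=im[60:260,246:263].astype(int).mean((1,2));g=np.diff(col);i=np.argsort(abs(g))[-12:];print([(int(j)+60,int(g[j])) for j in sorted(i)])
print(*[fproj(m,gp+ax*(x+.052)+zz*r).round(1) for x,r in((-.145,.009),(-.103,.02),(-.091,.02))],'lens',fproj(m,[.52,-.3202,.179]))
t=eyes.read_camera('top')
cv2.imwrite('pics/w9b.png',np.hstack([cv2.resize(im,(400,300),interpolation=3),cv2.resize(t[110:230,160:320],(400,300),interpolation=3)]))
E
```

```text
t 13.6 gear [ 0.488  -0.1736  0.1786] F-gear cm [-0.02 -0.01  0.04] shaft yaw -167.62 shaft pitch -0.0 tool z [ 0. -0. -1.] q [-0.38  0.06  1.67 -0.    1.41  0.97] 59.99155104160309 0.016828842890975384
[(78, -24), (79, 67), (89, -12), (90, -17), (91, -36), (92, -28), (149, 20), (170, -37), (171, -14), (173, 25), (174, 16), (175, 30)]
[255.3  76.8] [255.4 171.5] [255.3 197.6] lens [453.06010257 303.23882162]
```

View pics/w9b.png

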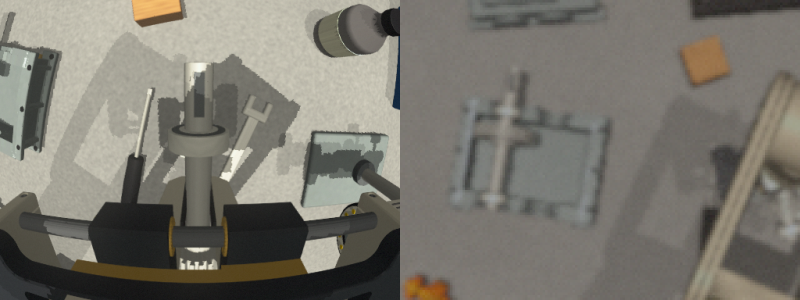

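The wrist picture shows the shaft in the same place in the grip as before (tail rim row 79, as it was end-on). The wheel shaft is still seated and the bench things are undisturbed. I'll hold still for a second and hand in.

Emit:
{"op": "arm_command", "data": {
  "deltas": [
    [[0,0,0,0,0,0],[0,0,0,0,0,0],[0,0,0,0,0,0],[0,0,0,0,0,0],[0,0,0,0,0,0],[0,0,0,0,0,0],[0,0,0,0,0,0],[0,0,0,0,0,0],[0,0,0,0,0,0],[0,0,0,0,0,0],[0,0,0,0,0,0],[0,0,0,0,0,0]]
  ]
}}

```text
t: 14.7
tool_pos: [0.5387, -0.1624, 0.1596]
orientation: [-3.123, -0.339, 0.0]
force: [0.4, 0.7, -8.1]
opening: 0.0166
gripper_force: 60.0
```

```bash
python3 chk.py; python3 -c "
from plant import ticket;print(ticket.close_job())"
```

```text
t 14.7 gear [ 0.4879 -0.1735  0.1786] F-gear cm [-0.01 -0.02  0.04] shaft yaw -167.62 shaft pitch 0.0 tool z [-0. -0. -1.] q [-0.38  0.06  1.67 -0.    1.41  0.97] 59.991570711135864 0.016623229346356006
the job is handed in; nothing more can be done
None
```

I handed the job in at 14.7 s: the pinion shaft was shown end-on for about 2 s, then turned and held broadside, level and still, with the gear within about 1 mm of my measured focus point; the wheel shaft stayed seated, and no verdict came back.

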